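# Pack the oil tasting case in one tight row

## Task

Pack the jar and the small oblong tin from the table into the open wooden case, beside the square tin that stands loose in it. All three must stand upright on the case's floor in a single row, set down and not dropped, pressed flush against one another and up against one end wall (either end), so that all the spare room is left at the other end. Keep everything upright and leave the other things on the table alone.

Things in the scene. Friction and masses are not known exactly. Their poses are not given: they have to be found in the camera images.
- case: Shallow open plywood case, fixed to the table. Outside 80 (its x) x 188 (its y) x 40 high; walls and floor 6 thick; inside 68 (x) x 176 (y), so it takes one row of three items along its y. The items stand well above the walls. (All sizes in mm.) Origin: centre of the underside, 6 below the inner floor. z up.
- square_tin: Square bare-metal oil tin with paper labels, 58 (x) x 58 (y) x 90 high, plus a round cap 28 diameter x 12 high on top; about 0.35 kg. It starts standing loose near the middle of the case, its sides nearly parallel to the case's. (All sizes in mm.) Origin: centre of the underside. z up.
- jar: Round glass jar with a paper label, 60 diameter x 84 high, plus a lid 56 diameter x 14 high on top; about 0.3 kg. Starts upright on the cloth. (All sizes in mm.) Origin: centre of the underside. z up.
- flat_tin: Small oblong bare-metal tin, 60 (its x) x 44 (its y) x 88 high, plus a small cap 20 diameter x 12 high on top; about 0.3 kg. Starts upright on the cloth. It fits the case only with its 60 mm side (x) across the case, along the case's x. (All sizes in mm.) Origin: centre of the underside. z up.
- label_roll: Roll of paper labels standing on its end, 90 diameter x 60 high, on the cloth among the things to be packed; not to be packed. A bystander: leave it alone. (All sizes in mm.) Origin: centre of the underside. z up.
- spare_roll: A second such label roll, 90 x 60 high, towards the far right. A bystander: leave it alone. (All sizes in mm.) Origin: centre of the underside. z up.
- oil_bottle: Tall capped amber oil bottle, 66 diameter x 230 high, on the right. A bystander: leave it alone. (All sizes in mm.) Origin: centre of the underside. z up.
- label_gun: Black hand labelling gun lying on the cloth on the left, about 190 x 90 x 50 high; its origin is under its head. A bystander: leave it alone. (All sizes in mm.) Origin: centre of the underside. z up.
- cap_a: Loose green bottle cap, 32 diameter x 26 high, near the robot. A bystander: leave it alone. (All sizes in mm.) Origin: centre of the underside. z up.
- cap_b: Another such cap, further off. A bystander: leave it alone. (All sizes in mm.) Origin: centre of the underside. z up.

How it is judged:
By the outcome, as a careful person would: the job done as asked, in the order asked, and still so for the second after the job is handed in, with the robot touching nothing.
It also fails if it takes over 64 s, if anything falls off the work surface, if the arm or the gripper's body presses on something with over 40 N, if the wrist force passes 120 N, or if a joint passes its speed limit or range.

## Robot

A 6-joint arm with a two-finger parallel gripper is mounted at the origin on the work surface. World frame = base frame: x ahead of the robot, y to its left, z up, the work surface at z = 0. Lengths are in mm, angles in degrees, forces in N, time in s.
With the tool pointing down it reaches from about 350 to 850 mm from the base axis. Payload 8.1 kg.
Tool frame: the origin (TCP) lies midway between the tips of the shut fingers; the grasp point (between the pads) lies 19 mm behind it (r.pinch_z is the distance from the TCP to the grasp point, in mm); z points along the fingers, y is the line along which they close (so a half turn about z gives the same grasp; the last joint's range is limited). The gripper opens to 85 mm and grips with 20 to 120 N. Pads are 22 mm wide; open, the fingers measure 114 mm over their backs; the gripper's body (76 mm by 85 mm) begins 54 mm behind the grasp point. The pads swing forward as they close: fully open they stand 13 mm farther back than shut.
Start: joints at [-69.351, 7.471, 85.268, -0, 87.261, -4.893], TCP at [258.728, -541.355, 231.292] pointing down, gripper open.
Joint ranges: [-169.43, 169.43], [-51.17, 129.36], [1.28, 143.12], [-76.62, 256.62], [0, 156.53], [-152.29, 152.29]. Speed limits (degrees/s): [136.94, 136.94, 159.86, 180, 180, 180].

## Interface

Orientations are given as [roll, pitch, yaw] about the fixed x, y, z axes, in that order (R = Rz(yaw) Ry(pitch) Rx(roll)).
In Python, from bench import r gives the robot as it stands.
- The arm moves only by the shell command python3 -m jog 'ROWS' [OPENING] [FORCE]. ROWS is JSON, one flat list of numbers, 6 for each row, row after row: the shift along the tool's x, y, z in m, then the turn, a rotation vector about the tool's x, y, z in rad. A call has 1 to 8 rows; each row is the pose to reach, as a shift and turn from the pose commanded when the call began, along the tool's axes at that moment; what a row does not reach only later rows make up. A row lasts 1/8 s, in which the tool goes at most 62.5 mm and 10.7 degrees, less where a joint would pass 70% of its speed; a pose out of reach is approached as far as the arm can. A call with a gripper value outside its range is refused whole. OPENING is the opening, from -1 (shut) to 1 (fully open), set as the call begins (- or left out, the last holds). The fingers move at their own pace and stop on an object; FORCE is the grip in N (left out, the last holds). Time passes only in rows, so rows that repeat a pose let the fingers close. It gives the time, the measured TCP pose, the force, the opening and the grip force at its end, in the units of the state.
- r.sense(): the state, without advancing time (a new reading comes with each control period).
- r.snapshot(name): name is "scene" or "top" or "wrist"; returns a dict with "pixels" (420x560x3 uint8, red, green, blue), "range_z" (420x560 float32, mm along the optical axis (not along the pixel's ray), 0 where there is no reading), "K" (3x3 intrinsics, pixels), "rvec" (rotation vector, rad) and "tvec" (3), from world to camera coordinates, as OpenCV has them. Camera axes: x right, y down, z forward; pixel columns grow to the right and rows downward; lengths in mm; the calibration is good to about 2 mm. A picture is of the moment at which its call begins.
- r.hand_in(): hands the job in; it is judged then, once.
Trained networks look in a picture, given as the dict that the camera call returned (one of the last four; its "shot" number tells which), for a name from the list of things; names that differ only in an ending like _2 or _b are one class to them, and where a whole thing is asked for, a point or a joint stands for the part that bears it (a point fixed in the world has none). Each returns a list of dicts, best first, with "score" (0 to 1); they miss things now and then, are a little off and sometimes report something else, mostly with a low value. They report only what shows in the picture. A call takes as long as a camera call.
- r.look_for(picture, target): "bbox" ([left, top, right, bottom] in pixels, round what is visible of it).
- r.outline_of(picture, target): "region" (420x560 bool, what is visible of it) and "bbox" ([left, top, right, bottom] in pixels, round what is visible of it).
The state is a dict: "time": time; "joint_pos": joint angles; "qd": joint speeds; "joint_efforts": joint torques, N m; "tool_pos": TCP position; "tcp_rot": TCP orientation; "ft_force": force on the tool from outside, world axes, zero at the start; "wrist_torque": the same for the moment, N m; "finger_gap": finger opening in mm; "grip_force": force on a finger pad.
Only numpy, scipy, OpenCV 4.12 (cv2) and the standard library are available. Lean on these libraries where they do the work, as an engineer would, in place of code of your own. Each camera call takes 0.05 s, during which the arm holds its last target. There are 200 camera calls.

## Working session

There is one attempt and no reset: what is moved stays moved. The work goes in short steps, Python scripts to look and compute and a shell command to move; the robot and the scene stay as the last step left them, time stands still between calls to the robot, and variables do not carry over. Pictures are saved under pics/ and viewed, at most 10 in all, crops included, and the job is handed in when it is done.

```bash
mkdir -p pics; ls
cat > h.py <<'E'
import numpy as np, cv2
from bench import r
def cloud(p):
    K=p["K"];R=cv2.Rodrigues(np.array(p["rvec"],float))[0];t=np.array(p["tvec"],float).ravel()
    v,u=np.mgrid[:420,:560];z=p["range_z"].astype(float)
    c=np.stack([(u-K[0][2])*z/K[0][0],(v-K[1][2])*z/K[1][1],z],-1)
    w=(c-t)@R
    w[z<=0]=np.nan
    return w
def save(p,n): cv2.imwrite(f"pics/{n}.png",p["pixels"][:,:,::-1])
E
python3 - <<'E'
from h import *
for n in("scene","top"):
    p=r.snapshot(n);save(p,n);w=cloud(p)
    for t in("case","square_tin","jar","flat_tin","label_roll","oil_bottle"):
        for o in r.outline_of(p,t)[:2]:
            q=w[o["region"]];q=q[~np.isnan(q[:,0])]
            if len(q)<20: print(n,t,o["score"],"few");continue
            zt=np.percentile(q[:,2],98)
            print(n,t,round(o["score"],2),np.round(o["bbox"]),"ztop",round(zt,1),"med",np.median(q,0).round(1),"p2",np.percentile(q,2,0).round(),"p98",np.percentile(q,98,0).round())
print(r.sense())
E
```

```text
pics
scene case 0.34 [236. 145. 260. 186.] ztop 100.3 med [ 507.7 -120.8   69.1] p2 [ 461. -152.    6.] p98 [ 523. -105.  100.]
scene square_tin 0.87 [306. 201. 341. 250.] ztop 109.7 med [556.  138.7  88.6] p2 [509.  97.   6.] p98 [578. 164. 110.]
scene jar 0.88 [197. 176. 227. 221.] ztop 100.7 med [ 648.5 -115.8   79.7] p2 [ 615. -152.    2.] p98 [ 667. -101.  101.]
scene jar 0.72 [112. 155. 157. 202.] ztop 63.7 med [ 709.3 -306.7   59.6] p2 [ 663. -363.    6.] p98 [ 745. -280.   64.]
scene flat_tin 0.67 [238. 144. 260. 183.] ztop 100.4 med [ 506.1 -120.2   69.9] p2 [ 461. -148.    9.] p98 [ 523. -105.  100.]
scene label_roll 0.81 [161. 131. 202. 172.] ztop 63.7 med [ 572.6 -284.1   58.9] p2 [ 522. -341.    0.] p98 [ 606. -255.   64.]
scene oil_bottle 0.89 [200.  41. 229. 127.] ztop 230.6 med [ 394.5 -333.4  119.2] p2 [ 363. -363.   11.] p98 [ 413. -316.  231.]
top case 0.61 [195. 183. 268. 230.] ztop 43.7 med [541.7 147.1   8.1] p2 [487.  42.   0.] p98 [600. 225.  44.]
top square_tin 0.92 [216. 192. 246. 219.] ztop 110.9 med [538.6 126.8  96. ] p2 [509.  97.  17.] p98 [572. 159. 11
[... 842 characters left out ...]
 -7.  31.]
{'time': 0.7, 'joint_pos': array([-6.93517179e+01,  7.47052392e+00,  8.52661068e+01,  1.27286747e-05,
        8.72602746e+01, -4.89437212e+00]), 'qd': array([ 0.07419051, -0.03496209, -0.07529409, -0.12345797, -0.02440482,
        0.07606035]), 'joint_efforts': array([-7.27717925e-04, -5.69136357e+01, -5.00746179e+01, -3.36634878e-05,
        9.46616237e-04,  1.22369664e-05]), 'tool_pos': array([ 258.72638287, -541.37834451,  231.31517219]), 'tcp_rot': array([1.79996915e+02, 2.51373206e-04, 2.55426536e+01]), 'ft_force': array([ 0.17369637,  0.23473962, -0.02874129]), 'wrist_torque': array([ 0.02922589, -0.10248092, -0.02459175]), 'grip_force': 0.0, 'finger_gap': 85.29113306699428}
```

Run:
```python
from h import *
p=r.snapshot("top");w=cloud(p);px=p["pixels"]
cv2.imwrite("pics/topc.png",cv2.resize(px[100:300,150:450,::-1],None,fx=2.6,fy=2.6,interpolation=cv2.INTER_CUBIC))
def rect(t,lo,hi):
    o=r.outline_of(p,t)[0]; m=o["region"]
    if t=="case":
        m=np.zeros_like(m);b=np.round(o["bbox"]).astype(int);m[b[1]-6:b[3]+6,b[0]-6:b[2]+6]=1
    q=w[m]; q=q[(q[:,2]>lo)&(q[:,2]<hi)]
    rr=cv2.minAreaRect(q[:,:2].astype(np.float32)); print(t,len(q),rr,"z",np.median(q[:,2]),q[:,:2].min(0).round(),q[:,:2].max(0).round())
rect("case",36,48);rect("square_tin",90,103);rect("square_tin",105,114);rect("jar",94,106);rect("flat_tin",84,95);rect("flat_tin",97,105);rect("label_roll",55,70)
```

```text
case 395 ((542.9725341796875, 133.38461303710938), (188.06031799316406, 80.1903305053711), 73.60369873046875) z 40.188169268152905 [479.  34.] [606. 234.]
square_tin 390 ((541.7960815429688, 129.73416137695312), (57.054771423339844, 57.52545928955078), 72.82330322265625) z 96.01694688735454 [509.  95.] [575. 162.]
square_tin 85 ((542.4814453125, 129.63719177246094), (25.798620223999023, 23.435657501220703), 87.03760528564453) z 108.66591086860215 [531. 117.] [554. 143.]
jar 330 ((636.0558471679688, -129.96060180664062), (54.40508270263672, 52.54328155517578), 0.2167138159275055) z 98.02130560819612 [ 609. -156.] [ 663. -104.]
flat_tin 309 ((489.9519958496094, -131.4025421142578), (59.75181579589844, 43.22956085205078), 13.656816482543945) z 88.27767455029895 [ 457. -158.] [ 522. -106.]
flat_tin 42 ((489.7868347167969, -131.1457061767578), (18.121414184570312, 16.3384952545166), 44.39067459106445) z 99.99331533435723 [ 481. -141.] [ 499. -123.]
label_roll 865 ((560.8922729492188, -298.48211669921875), (87.88898468017578, 88.56486511230469), 50.15850830078125) z 60.28619334978412 [ 517. -344.] [ 604. -254.]
```

View pics/topc.png

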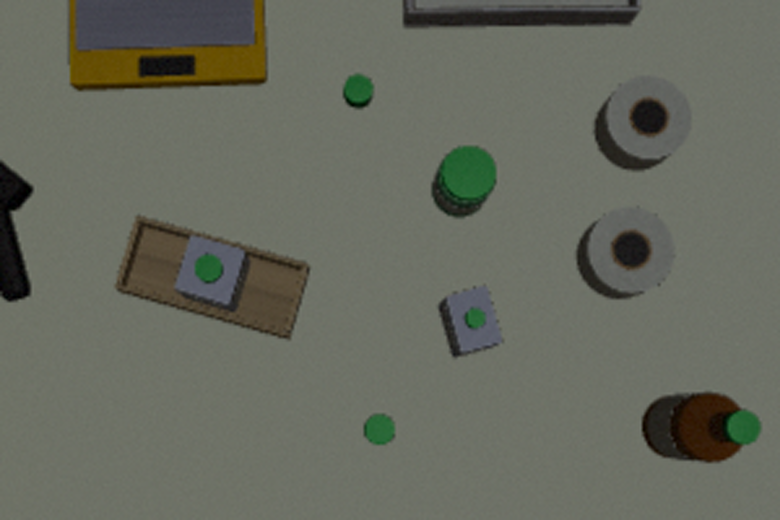

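View pics/scene.png

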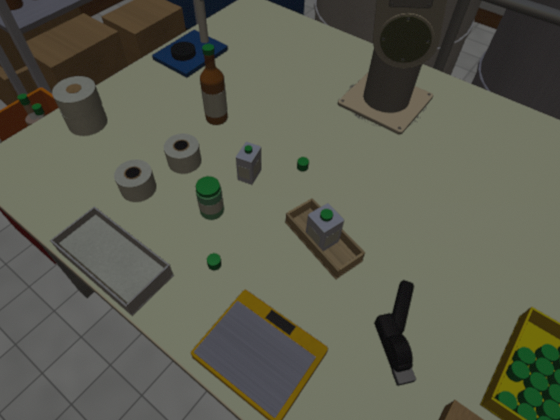

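The top crop shows the case centred at about (215,278) with the square tin in its middle, the jar at (467,175) and the flat tin at (475,318). The rolls and bottle are to the right. The scene view agrees, and the measured sizes match the given ones. I'll go over the bottle and start with the square tin.

```bash
cat >> h.py <<'E'
C=np.array([542.97,133.38]);A=np.radians(73.6);U=np.array([np.cos(A),np.sin(A)]);V=np.array([np.sin(A),-np.cos(A)])
from scipy.spatial.transform import Rotation as Ro
def plan(*ts):
    s=r.sense();R=Ro.from_euler("xyz",s["tcp_rot"],degrees=True);p0=np.array(s["tool_pos"]);lp=p0;lr=R
    print("t",round(s["time"],2),"pos",p0.round(1),"rot",np.round(s["tcp_rot"],2),"F",np.round(s["ft_force"],1),"gap",round(s["finger_gap"],1),"grip",round(s["grip_force"],1))
    for x,y,z,yaw in ts:
        G=Ro.from_euler("xyz",[180,0,yaw],degrees=True);p=np.array([x,y,z])
        n=max(np.linalg.norm(p-lp)/62.5,np.degrees((lr.inv()*G).magnitude())/10.7)
        print(np.round(R.inv().apply(p-p0)/1000,4).tolist(),np.round((R.inv()*G).as_rotvec(),4).tolist(),"n",round(n,1)); lp=p;lr=G
E
python3 - <<'E'
from h import *
plan((300,-430,380,35),(541.8,129.7,200,73.6),(541.8,129.7,150,73.6))
E
```

```text
t 1.1 pos [ 258.7 -541.3  231.3] rot [-180.     -0.     25.54] F [ 0.4 -0.5 -0.3] gap 85.4 grip 0.0
[0.0852, -0.0827, -0.1487] [-0.0001, -0.0, -0.165] n 3.0
[0.5448, -0.4834, 0.0313] [-0.0, -0.0, -0.8387] n 10.2
[0.5447, -0.4834, 0.0813] [-0.0, -0.0, -0.8387] n 0.8
```

```bash
python3 -m jog '[0.085,-0.083,-0.149,0,0,-0.165, 0.085,-0.083,-0.149,0,0,-0.165, 0.085,-0.083,-0.149,0,0,-0.165, 0.545,-0.483,0.031,0,0,-0.839, 0.545,-0.483,0.031,0,0,-0.839, 0.545,-0.483,0.031,0,0,-0.839, 0.545,-0.483,0.031,0,0,-0.839, 0.545,-0.483,0.031,0,0,-0.839]' 1 30
python3 - <<'E'
from h import *
plan((541.8,129.7,200,73.6))
E
```

```text
time: 2.1
tool_pos: [418.8, -154.5, 290.5]
tcp_rot: [179.9, 0.0, 73.7]
ft_force: [2.1, -0.7, -0.6]
finger_gap: 85.4
grip_force: 0.0
t 2.1 pos [ 418.8 -154.5  290.5] rot [1.7993e+02 1.0000e-02 7.3690e+01] F [ 2.1 -0.7 -0.6] gap 85.4 grip 0.0
[0.3073, 0.0382, 0.0905] [0.0012, 0.0002, 0.0016] n 5.2
```

```bash
python3 -m jog '[0.307,0.038,0.09,0,0,0, 0.307,0.038,0.09,0,0,0, 0.307,0.038,0.09,0,0,0, 0.307,0.038,0.09,0,0,0, 0.307,0.038,0.09,0,0,0, 0.307,0.038,0.09,0,0,0, 0.307,0.038,0.09,0,0,0]'
python3 - <<'E'
from h import *
p=r.snapshot("wrist");save(p,"w1");w=cloud(p)
def rect(lo,hi):
    q=w[(w[...,2]>lo)&(w[...,2]<hi)&(np.linalg.norm(w[...,:2]-C,axis=-1)<125)]
    if len(q)>10: print(lo,len(q),cv2.minAreaRect(q[:,:2].astype(np.float32)),np.median(q[:,2]))
rect(36,44);rect(90,100);rect(104,112)
plan((541.8,129.7,46,73.6))
E
```

```text
time: 2.98
tool_pos: [541.2, 127.8, 200.4]
tcp_rot: [-180.0, 0.0, 73.7]
ft_force: [0.1, -1.0, -0.1]
finger_gap: 85.4
grip_force: 0.0
36 3910 ((543.1143798828125, 132.8325958251953), (187.9124755859375, 80.2019271850586), 73.49540710449219) 39.55927390877122
90 4744 ((542.791748046875, 129.84112548828125), (58.23103713989258, 58.18147277832031), 72.90182495117188) 95.80527648990736
104 1192 ((542.836181640625, 130.0800018310547), (27.250415802001953, 27.190282821655273), 48.51759719848633) 107.903719949638
t 3.02 pos [541.3 127.  201. ] rot [1.7999e+02 3.0000e-02 7.3630e+01] F [ 0.3 -0.4 -1.1] gap 85.1 grip 0.0
[0.0028, -0.0003, 0.155] [0.0001, 0.0005, 0.0005] n 2.5
```

View pics/w1.png

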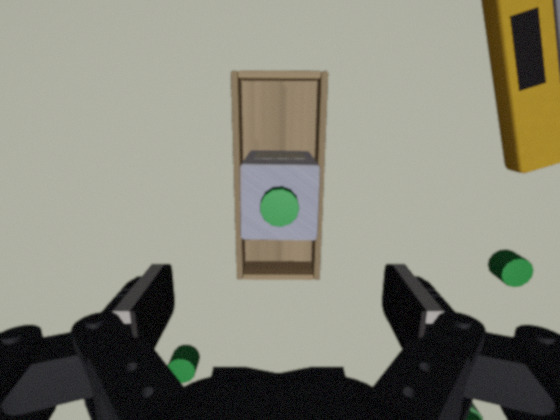

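The wrist view shows the case squarely aligned between columns 232 and 327, with the tin at (280,200). It agrees with the top camera within 1 mm. Next I descend and close.

```bash
sed -i 's/542.97,133.38/543.05,133.0/; s/radians(73.6)/radians(73.5)/' h.py
python3 -m jog '[0.003,0.0006,0.08,0,0,0.002, 0.003,0.0006,0.135,0,0,0.002, 0.003,0.0006,0.155,0,0,0.002, 0.003,0.0006,0.155,0,0,0.002]'
python3 -m jog '[0,0,0,0,0,0, 0,0,0,0,0,0, 0,0,0,0,0,0, 0,0,0,0,0,0]' -1 35
python3 - <<'E'
from h import *
plan((*(C+U*59),46,73.5))
E
```

```text
time: 3.52
tool_pos: [540.7, 128.3, 43.8]
tcp_rot: [-179.8, 0.1, 73.4]
ft_force: [-0.5, 0.9, 1.4]
finger_gap: 85.2
grip_force: 0.0
time: 4.03
tool_pos: [545.1, 130.1, 48.9]
tcp_rot: [179.7, -0.1, 73.5]
ft_force: [-1.3, -2.0, 8.3]
finger_gap: 57.5
grip_force: 39.0
t 4.03 pos [545.1 130.1  48.9] rot [ 1.7974e+02 -8.0000e-02  7.3500e+01] F [-1.3 -2.   8.3] gap 57.5 grip 39.0
[0.0612, -0.0028, 0.003] [0.0046, -0.0014, 0.0] n 1.0
```

```bash
python3 -m jog '[0.012,0,-0.001,0,0,0, 0.027,0,-0.001,0,0,0, 0.042,0,-0.001,0,0,0, 0.052,0,-0.001,0,0,0, 0.056,0,-0.001,0,0,0, 0.056,0,-0.001,0,0,0]'
python3 - <<'E'
from h import *
plan((*(C+U*59),46,73.5))
E
```

```text
time: 4.78
tool_pos: [560.6, 185.0, 48.8]
tcp_rot: [179.8, -0.1, 73.5]
ft_force: [0.7, -1.6, 6.8]
finger_gap: 57.4
grip_force: 39.9
t 4.78 pos [560.6 185.   48.8] rot [ 1.798e+02 -1.000e-01  7.354e+01] F [ 0.7 -1.6  6.8] gap 57.4 grip 39.9
[0.0041, -0.0021, 0.0028] [0.0035, -0.0018, 0.0006] n 0.1
```

```bash
python3 -m jog '[0.002,0,0,0,0,0, 0.004,0,0,0,0,0, 0.006,0,0,0,0,0, 0.006,0,0,0,0,0]'
python3 -c "
from h import *
plan((*(C+U*59),46,73.5)); print('Fu',r.sense()['ft_force'][:2]@U)"
```

```text
time: 5.28
tool_pos: [562.2, 189.6, 48.9]
tcp_rot: [179.8, -0.0, 73.5]
ft_force: [-1.3, -6.7, 8.5]
finger_gap: 57.8
grip_force: 39.9
t 5.28 pos [562.2 189.6  48.9] rot [ 1.7981e+02 -2.0000e-02  7.3500e+01] F [-1.3 -6.7  8.5] gap 57.8 grip 39.9
[-0.0007, -0.0023, 0.0029] [0.0034, -0.0003, -0.0001] n 0.1
Fu -6.758169796858117
```

```bash
python3 -m jog '[0.002,0,0,0,0,0, 0.002,0,0,0,0,0]'
python3 -m jog '[0,0,0,0,0,0, 0,0,0,0,0,0, 0,0,0,0,0,0, 0,0,-0.04,0,0,0, 0,0,-0.09,0,0,0, 0,0,-0.12,0,0,0, 0,0,-0.12,0,0,0]' 1
python3 - <<'E'
from h import *
plan((636,-130,170,73.5),(636,-130,40,73.5))
p=r.snapshot("wrist");w=cloud(p)
def rect(lo,hi):
    q=w[(w[...,2]>lo)&(w[...,2]<hi)&(np.linalg.norm(w[...,:2]-C,axis=-1)<125)]
    if len(q)>10: 
        a=cv2.minAreaRect(q[:,:2].astype(np.float32));d=np.array(a[0])-C;print(lo,len(q),a,"uv",d@U,d@V)
rect(36,44);rect(92,100)
E
```

```text
time: 5.52
tool_pos: [562.2, 189.8, 49.0]
tcp_rot: [179.8, 0.2, 73.5]
ft_force: [-6.1, -15.3, 14.4]
finger_gap: 57.4
grip_force: 40.5
time: 6.4
tool_pos: [563.1, 192.5, 170.5]
tcp_rot: [179.7, -0.2, 73.5]
ft_force: [0.1, -0.7, 0.4]
finger_gap: 85.2
grip_force: 0.0
t 6.4 pos [563.1 192.5 170.5] rot [179.69  -0.2   73.52] F [ 0.1 -0.7  0.4] gap 85.2 grip 0.0
[-0.2886, 0.1614, 0.0004] [0.0055, -0.0034, 0.0003] n 5.3
[-0.289, 0.1606, 0.1304] [0.0055, -0.0034, 0.0003] n 2.1
36 3785 ((543.1888427734375, 132.77688598632812), (188.44247436523438, 80.16725158691406), 73.39374542236328) uv -0.17449264127673245 0.19649299471704526
92 5755 ((561.9633178710938, 188.7892303466797), (57.5185661315918, 58.058631896972656), 73.5251235961914) uv 58.863487544157536 2.2894649389612294
```

```bash
python3 -m jog '[-0.289,0.161,0,0.0055,-0.003,0, -0.289,0.161,0,0.0055,-0.003,0, -0.289,0.161,0,0.0055,-0.003,0, -0.289,0.161,0,0.0055,-0.003,0, -0.289,0.161,0,0.0055,-0.003,0, -0.289,0.161,0,0.0055,-0.003,0, -0.289,0.161,0,0.0055,-0.003,0]'
python3 - <<'E'
from h import *
p=r.snapshot("wrist");w=cloud(p)
q=w[(w[...,2]>92)&(w[...,2]<102)&(np.linalg.norm(w[...,:2]-[636,-130],axis=-1)<60)]
c=cv2.minEnclosingCircle(q[:,:2].astype(np.float32));print(c,len(q))
plan((*c[0],40,73.5))
E
```

```text
time: 7.32
tool_pos: [632.4, -131.8, 164.7]
tcp_rot: [-179.5, 0.2, 73.4]
ft_force: [0.6, -0.1, 0.0]
finger_gap: 85.3
grip_force: 0.0
((637.0681762695312, -130.73361206054688), 28.038423538208008) 5858
t 7.38 pos [ 632.5 -130.4  165.1] rot [-1.7953e+02  1.3000e-01  7.3470e+01] F [ 0.7 -0.1  0.5] gap 85.7 grip 0.0
[0.0012, 0.0055, 0.1251] [-0.0082, 0.0023, -0.0005] n 2.0
```

```bash
python3 -m jog '[0.001,0.005,0.06,-0.0055,0.003,0, 0.001,0.005,0.11,-0.0055,0.003,0, 0.001,0.005,0.125,-0.0055,0.003,0, 0.001,0.005,0.125,-0.0055,0.003,0, 0.001,0.005,0.125,-0.0055,0.003,0]'
python3 -m jog '[0,0,0,0,0,0, 0,0,0,0,0,0, 0,0,0,0,0,0, 0,0,0,0,0,0]' -1 35
python3 - <<'E'
from h import *
T=C-U*9
s=r.sense();p=s["tool_pos"]
plan((p[0],p[1],160,73.5),(*T,160,73.5),(*T,60,73.5))
E
```

```text
time: 8.0
tool_pos: [639.7, -131.8, 44.8]
tcp_rot: [179.8, -0.0, 73.5]
ft_force: [0.0, -0.2, 0.6]
finger_gap: 85.0
grip_force: 0.0
time: 8.5
tool_pos: [638.7, -132.2, 44.0]
tcp_rot: [179.9, -0.0, 73.5]
ft_force: [-1.4, -0.1, 6.6]
finger_gap: 59.4
grip_force: 36.8
t 8.5 pos [ 638.7 -132.2   44. ] rot [ 1.7985e+02 -1.0000e-02  7.3490e+01] F [-1.4 -0.1  6.6] gap 59.4 grip 36.8
[0.0, 0.0003, -0.116] [0.0026, -0.0002, -0.0002] n 1.9
[0.2181, -0.1668, -0.1164] [0.0026, -0.0002, -0.0002] n 4.4
[0.218, -0.1671, -0.0164] [0.0026, -0.0002, -0.0002] n 1.6
```

```bash
python3 -m jog '[0,0,-0.04,0,0,0, 0,0,-0.1,0,0,0, 0.04,-0.03,-0.116,0,0,0, 0.09,-0.069,-0.116,0,0,0, 0.14,-0.107,-0.116,0,0,0, 0.19,-0.145,-0.116,0,0,0, 0.218,-0.167,-0.116,0,0,0, 0.218,-0.167,-0.116,0,0,0]'
python3 -m jog '[0,0,0,0,0,0, 0,0,0,0,0,0]'
python3 - <<'E'
from h import *
p=r.snapshot("wrist");save(p,"w2")
T=C-U*9
plan((*T,60,73.5))
E
```

```text
time: 9.5
tool_pos: [538.1, 127.1, 157.8]
tcp_rot: [-180.0, -0.0, 73.7]
ft_force: [-1.1, -0.5, -4.3]
finger_gap: 59.3
grip_force: 40.5
time: 9.75
tool_pos: [539.8, 123.5, 157.7]
tcp_rot: [180.0, 0.0, 73.4]
ft_force: [0.6, -0.8, -4.2]
finger_gap: 58.9
grip_force: 40.5
t 9.8 pos [539.8 123.5 157.7] rot [1.800e+02 1.000e-02 7.341e+01] F [ 0.7  0.4 -4.3] gap 59.1 grip 40.5
[0.001, 0.0004, 0.0977] [0.0, 0.0002, -0.0016] n 1.6
```

View pics/w2.png

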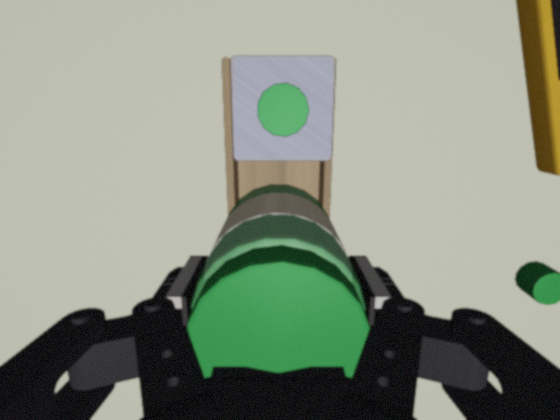

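The jar is held upright in line with the case, and the square tin stands against the far wall at (283,108). I'll descend.

```bash
python3 -m jog '[0.001,0,0.03,0,0,0, 0.001,0,0.06,0,0,0, 0.001,0,0.085,0,0,0, 0.001,0,0.098,0,0,0, 0.001,0,0.1,0,0,0, 0.001,0,0.1,0,0,0]'
python3 -m jog '[0,0,0.002,0,0,0, 0,0,0.004,0,0,0, 0,0,0.004,0,0,0]'
```

```text
time: 10.55
tool_pos: [540.5, 125.5, 58.7]
tcp_rot: [179.9, -0.0, 73.5]
ft_force: [1.2, 0.1, -3.1]
finger_gap: 59.5
grip_force: 40.4
time: 10.92
tool_pos: [539.7, 125.6, 53.8]
tcp_rot: [180.0, -0.0, 73.5]
ft_force: [-0.6, 0.3, -4.3]
finger_gap: 59.0
grip_force: 40.4
```

```bash
python3 -m jog '[0,0,0.001,0,0,0, 0,0,0.002,0,0,0, 0,0,0.003,0,0,0, 0,0,0.003,0,0,0]'
python3 -m jog '[0,0,0.001,0,0,0, 0,0,0.002,0,0,0, 0,0,0.002,0,0,0]'
```

```text
time: 11.42
tool_pos: [539.6, 125.6, 50.6]
tcp_rot: [-180.0, 0.0, 73.5]
ft_force: [0.2, -0.6, -3.6]
finger_gap: 59.1
grip_force: 40.4
time: 11.8
tool_pos: [539.9, 125.7, 50.0]
tcp_rot: [180.0, -0.0, 73.5]
ft_force: [-5.5, -1.7, 7.8]
finger_gap: 58.9
grip_force: 41.5
```

```bash
python3 -m jog '[0.002,0,-0.001,0,0,0, 0.004,0,-0.001,0,0,0, 0.006,0,-0.001,0,0,0, 0.008,0,-0.001,0,0,0, 0.008,0,-0.001,0,0,0]'
python3 -m jog '[0.001,0,0,0,0,0, 0.002,0,0,0,0,0, 0.002,0,0,0,0,0]'
```

```text
time: 12.42
tool_pos: [542.2, 132.3, 50.1]
tcp_rot: [180.0, 0.1, 73.5]
ft_force: [-3.4, -7.5, 4.6]
finger_gap: 59.3
grip_force: 41.1
time: 12.8
tool_pos: [542.2, 132.4, 50.0]
tcp_rot: [-180.0, 0.3, 73.5]
ft_force: [-6.6, -16.3, 8.4]
finger_gap: 59.0
grip_force: 41.5
```

Pressed against the tin. Now I release the jar and rise.

```bash
python3 -m jog '[-0.001,0,0,0,0,0, -0.001,0,0,0,0,0, -0.001,0,0,0,0,0, -0.001,0,-0.03,0,0,0, -0.001,0,-0.08,0,0,0, -0.001,0,-0.12,0,0,0, -0.001,0,-0.12,0,0,0]' 1
python3 - <<'E'
from h import *
p=r.snapshot("wrist");save(p,"w3");w=cloud(p)
q=w[(w[...,2]>94)&(w[...,2]<107)&(np.linalg.norm(w[...,:2]-C,axis=-1)<35)]
c=cv2.minEnclosingCircle(q[:,:2].astype(np.float32));d=np.array(c[0])-C;print(c,len(q),"uv",d@U,d@V)
q=w[(w[...,2]>92)&(w[...,2]<99)&((w[...,:2]-C)@U>31)&(np.linalg.norm(w[...,:2]-C,axis=-1)<125)]
a=cv2.minAreaRect(q[:,:2].astype(np.float32));d=np.array(a[0])-C;print(a,"uv",d@U,d@V)
plan((489.9,-131.3,168,103.66))
E
```

```text
time: 13.68
tool_pos: [545.1, 135.0, 174.5]
tcp_rot: [179.6, -0.2, 73.5]
ft_force: [1.6, 0.3, -0.5]
finger_gap: 85.3
grip_force: 0.0
((544.0930786132812, 136.51809692382812), 31.71501922607422) 5912 uv 3.669471091649865 0.0009308489101990114
((562.0554809570312, 188.99020385742188), (56.11154556274414, 58.06781768798828), 73.61360168457031) uv 59.082360643064405 2.320753163654661
t 13.72 pos [543.6 134.7 171.8] rot [ 1.7979e+02 -1.1000e-01  7.3520e+01] F [ 0.2  0.4 -0.2] gap 85.3 grip 0.0
[-0.2703, 0.024, 0.0033] [0.0041, -0.001, -0.5261] n 4.3
```

```bash
python3 -m jog '[-0.27,0.024,0,0,0,-0.526, -0.27,0.024,0,0,0,-0.526, -0.27,0.024,0,0,0,-0.526, -0.27,0.024,0,0,0,-0.526, -0.27,0.024,0,0,0,-0.526, -0.27,0.024,0,0,0,-0.526, -0.27,0.024,0,0,0,-0.526]'
python3 - <<'E'
from h import *
p=r.snapshot("wrist");w=cloud(p)
q=w[(w[...,2]>83)&(w[...,2]<94)&(np.linalg.norm(w[...,:2]-[490,-131],axis=-1)<60)]
a=cv2.minAreaRect(q[:,:2].astype(np.float32));print(a,len(q))
plan((*a[0],40,103.66))
E
```

```text
time: 14.6
tool_pos: [488.0, -130.8, 168.4]
tcp_rot: [-179.9, -0.1, 103.6]
ft_force: [0.2, -0.0, -0.2]
finger_gap: 85.8
grip_force: 0.0
((489.85919189453125, -132.2858428955078), (60.109683990478516, 43.760704040527344), 14.040940284729004) 4772
t 14.65 pos [ 488.2 -130.4  168.6] rot [-1.7993e+02 -8.0000e-02  1.0367e+02] F [0.3 0.7 0.3] gap 85.2 grip 0.0
[-0.0024, 0.0013, 0.1286] [-0.0012, -0.0014, 0.0002] n 2.1
```

```bash
python3 -m jog '[-0.002,0.001,0.06,0,0,-0.007, -0.002,0.001,0.11,0,0,-0.007, -0.002,0.001,0.128,0,0,-0.007, -0.002,0.001,0.128,0,0,-0.007, -0.002,0.001,0.128,0,0,-0.007]'
python3 -m jog '[0,0,0,0,0,0, 0,0,0,0,0,0, 0,0,0,0,0,0, 0,0,0,0,0,0]' -1 35
python3 - <<'E'
from h import *
T=C-U*60
s=r.sense();p=s["tool_pos"]
plan((p[0],p[1],160,104),(*T,160,73.5))
E
```

```text
time: 15.28
tool_pos: [491.9, -133.5, 44.0]
tcp_rot: [179.8, 0.1, 104.1]
ft_force: [-0.0, 0.1, 1.1]
finger_gap: 85.5
grip_force: 0.0
time: 15.78
tool_pos: [491.4, -133.8, 43.6]
tcp_rot: [179.8, 0.1, 104.0]
ft_force: [0.8, 0.1, 6.9]
finger_gap: 60.0
grip_force: 39.0
t 15.78 pos [ 491.4 -133.8   43.6] rot [1.7985e+02 1.0000e-01 1.0403e+02] F [0.8 0.1 6.9] gap 60.0 grip 39.0
[-0.0002, 0.0003, -0.1164] [0.0026, 0.0018, 0.0005] n 1.9
[0.1944, 0.0846, -0.1165] [0.0031, 0.0011, 0.5329] n 3.4
```

```bash
python3 -m jog '[0,0,-0.04,0,0,0, 0,0,-0.1,0,0,0, 0.04,0.018,-0.116,0,0,0.11, 0.09,0.04,-0.116,0,0,0.25, 0.14,0.061,-0.116,0,0,0.39, 0.18,0.078,-0.116,0,0,0.5, 0.194,0.085,-0.116,0,0,0.533, 0.194,0.085,-0.116,0,0,0.533]'
python3 -m jog '[0,0,0,0,0,0, 0,0,0,0,0,0]'
python3 - <<'E'
from h import *
p=r.snapshot("wrist");save(p,"w4")
T=C-U*61
plan((*T,58,73.5))
p=r.snapshot("top");w=cloud(p);o=r.outline_of(p,"flat_tin")
P=w[...,:2]-C;u=P@U;v=P@V
m=(w[...,2]>180)|(w[...,2]<60)
E
```

```text
time: 16.77
tool_pos: [525.3, 76.6, 157.8]
tcp_rot: [-180.0, -0.0, 73.6]
ft_force: [-0.3, -0.8, -2.8]
finger_gap: 59.8
grip_force: 39.4
time: 17.02
tool_pos: [525.3, 74.6, 157.7]
tcp_rot: [-180.0, 0.0, 73.5]
ft_force: [-0.3, 0.4, -3.2]
finger_gap: 59.7
grip_force: 39.4
t 17.07 pos [525.4  74.7 157.8] rot [1.800e+02 1.000e-02 7.344e+01] F [ 0.4 -0.  -1.6] gap 59.8 grip 39.4
[-0.0, 0.0004, 0.0998] [0.0001, 0.0001, -0.0011] n 1.6
```

View pics/w4.png

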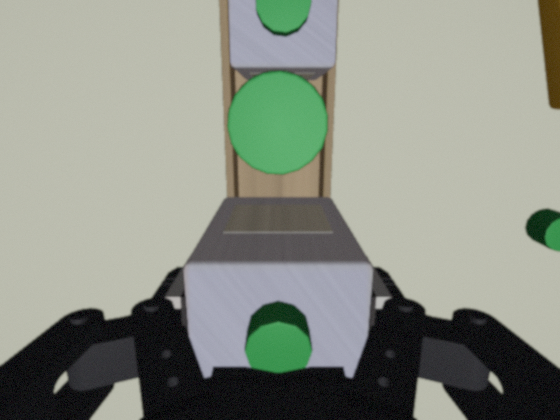

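The picture shows the jar at (278,122) against the square tin, and the flat tin held square and centred over the free end. I'll lower it.

```bash
python3 -m jog '[0,0,0.03,0,0,0, 0,0,0.06,0,0,0, 0,0,0.085,0,0,0, 0,0,0.098,0,0,0, 0,0,0.1,0,0,0, 0,0,0.1,0,0,0]'
python3 -m jog '[0,0,0.002,0,0,0, 0,0,0.004,0,0,0, 0,0,0.005,0,0,0, 0,0,0.005,0,0,0]'
python3 -m jog '[0,0,0.001,0,0,0, 0,0,0.002,0,0,0, 0,0,0.002,0,0,0]'
```

```text
time: 17.92
tool_pos: [526.2, 75.6, 58.7]
tcp_rot: [179.9, -0.0, 73.5]
ft_force: [0.7, -0.2, -1.5]
finger_gap: 59.8
grip_force: 39.4
time: 18.42
tool_pos: [525.3, 75.6, 52.6]
tcp_rot: [-180.0, 0.0, 73.5]
ft_force: [0.0, 0.0, -2.1]
finger_gap: 59.6
grip_force: 39.4
time: 18.8
tool_pos: [525.3, 75.6, 50.6]
tcp_rot: [-180.0, 0.0, 73.5]
ft_force: [1.5, 0.2, -1.5]
finger_gap: 60.3
grip_force: 39.4
```

```bash
python3 -m jog '[0,0,0.001,0,0,0, 0,0,0.002,0,0,0, 0,0,0.002,0,0,0]'
```

```text
time: 19.18
tool_pos: [525.8, 75.7, 49.6]
tcp_rot: [180.0, -0.0, 73.5]
ft_force: [-2.9, -0.2, 6.3]
finger_gap: 59.6
grip_force: 40.2
```

```bash
python3 -m jog '[0.002,0,-0.001,0,0,0, 0.004,0,-0.001,0,0,0, 0.005,0,-0.001,0,0,0, 0.006,0,-0.001,0,0,0, 0.006,0,-0.001,0,0,0]'
python3 -m jog '[0.001,0,0,0,0,0, 0.002,0,0,0,0,0, 0.002,0,0,0,0,0]'
```

```text
time: 19.8
tool_pos: [527.2, 81.5, 49.7]
tcp_rot: [180.0, -0.0, 73.5]
ft_force: [-0.0, 0.4, -1.2]
finger_gap: 59.3
grip_force: 39.5
time: 20.18
tool_pos: [527.3, 81.8, 49.7]
tcp_rot: [-180.0, 0.1, 73.5]
ft_force: [-3.5, -8.0, 3.7]
finger_gap: 59.6
grip_force: 39.9
```

```bash
python3 -m jog '[0.001,0,0.001,0,0,0, 0.002,0,0.001,0,0,0, 0.002,0,0.001,0,0,0, 0.002,0,0.001,0,0,0]'
```

```text
time: 20.68
tool_pos: [527.6, 81.8, 49.7]
tcp_rot: [-180.0, 0.3, 73.5]
ft_force: [-11.2, -20.1, 15.8]
finger_gap: 60.0
grip_force: 41.1
```

```bash
python3 -m jog '[-0.002,0,-0.001,0,0,0, -0.002,0,-0.001,0,0,0]'
python3 -m jog '[0,0,0,0,0,0, 0,0,0,0,0,0, 0,0,0,0,0,0, 0,0,-0.03,0,0,0, 0,0,-0.08,0,0,0, -0.03,0,-0.13,0,0,0, -0.07,0,-0.15,0,0,0, -0.07,0,-0.15,0,0,0]' 1
python3 - <<'E'
from h import *
plan()
p=r.snapshot("wrist");save(p,"w5");w=cloud(p)
P=w[...,:2]-C;u=P@U;v=P@V;z=w[...,2];near=(abs(v)<40)&(abs(u)<90)
for lo,hi,a,b,n in((92,98.5,31,90,"sq"),(100,107,-30,29,"jarlid"),(91,97,-90,-31,"flat"),(102,109,-75,-35,"flatcap"),(102,112,40,80,"sqcap")):
    m=near&(z>lo)&(z<hi)&(u>a)&(u<b)
    q=np.stack([u[m],v[m]],1).astype(np.float32); print(n,m.sum(),cv2.minAreaRect(q),"z",np.median(z[m]).round(1), "u range",np.percentile(u[m],[.5,99.5]).round(1))
E
```

```text
time: 20.92
tool_pos: [527.3, 81.8, 49.7]
tcp_rot: [-180.0, 0.1, 73.5]
ft_force: [-2.7, -8.7, 2.2]
finger_gap: 59.2
grip_force: 39.8
time: 21.92
tool_pos: [509.0, 14.3, 202.6]
tcp_rot: [179.7, -0.0, 73.4]
ft_force: [-0.3, 0.6, -1.2]
finger_gap: 85.4
grip_force: 0.0
t 21.93 pos [509.   14.3 202.6] rot [ 1.7972e+02 -4.0000e-02  7.3370e+01] F [-0.3  0.6 -1.2] gap 85.4 grip 0.0
  return _methods._mean(a, axis=axis, dtype=dtype,
  ret = ret.dtype.type(ret / rcount)
Traceback (most recent call last):
IndexError: index -1 is out of bounds for axis 0 with size 0
```

View pics/w5.png

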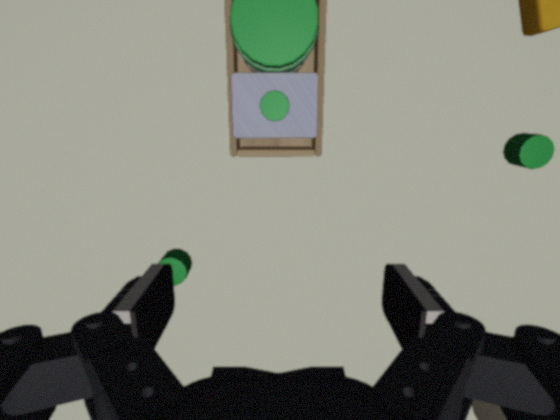

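The flat tin stands next to the jar, square to the case, with spare room at its far side. The view is too far back to show all three, so I'll move to take them all in.

```bash
python3 -m jog '[0.04,0,-0.03,0,0,0, 0.085,0,-0.05,0,0,0, 0.085,0,-0.05,0,0,0, 0.085,0,-0.05,0,0,0]'
python3 - <<'E'
from h import *
plan()
p=r.snapshot("wrist");save(p,"w6");w=cloud(p)
P=w[...,:2]-C;u=P@U;v=P@V;z=w[...,2];near=(abs(v)<40)&(abs(u)<90)
for lo,hi,a,b,n in((92,98.5,31,90,"sq"),(100,107,-27.5,27.5,"jarlid"),(91,97,-90,-31,"flat"),(102,109,-75,-35,"flatcap"),(102,112,40,80,"sqcap")):
    m=near&(z>lo)&(z<hi)&(u>a)&(u<b)
    if m.sum()<9: print(n,"none");continue
    q=np.stack([u[m],v[m]],1).astype(np.float32); print(n,m.sum(),cv2.minAreaRect(q),"z",np.median(z[m]).round(1), "u range",np.percentile(u[m],[.5,99.5]).round(1),cv2.minEnclosingCircle(q))
E
```

```text
time: 22.48
tool_pos: [531.3, 98.4, 248.2]
tcp_rot: [-179.9, 0.1, 73.6]
ft_force: [-0.3, 0.1, 0.3]
finger_gap: 85.4
grip_force: 0.0
t 22.48 pos [531.3  98.4 248.2] rot [-1.7988e+02  5.0000e-02  7.3590e+01] F [-0.3  0.1  0.3] gap 85.4 grip 0.0
sq 4412 ((59.497276306152344, 2.2157325744628906), (56.88692092895508, 57.986328125), 0.0079544298350811) z 95.9 u range [31.1 86.9] ((58.52574157714844, 2.1597108840942383), 39.31126022338867)
jarlid 3619 ((0.122161865234375, -1.032449722290039), (54.916786193847656, 54.40955352783203), 88.31056213378906) z 103.9 u range [-26.   26.6] ((-0.21668103337287903, -0.5750780701637268), 27.92744255065918)
flat 2632 ((-52.08781433105469, -0.6030597686767578), (42.134788513183594, 59.8206787109375), 0.028065254911780357) z 93.8 u range [-72.9 -31.4] ((-52.14930725097656, -0.5038928389549255), 35.355384826660156)
flatcap 418 ((-51.898441314697266, -0.49020862579345703), (18.97218132019043, 19.13667869567871), 46.57698440551758) z 105.9 u range [-61.2 -42.6] ((-52.045936584472656, -0.6582521796226501), 9.930109977722168)
sqcap 1106 ((58.77256393432617, 2.278573989868164), (27.164854049682617, 27.32373809814453), 0.5085634589195251) z 107.9 u range [45.3 71.8] ((58.79093933105469, 2.100877523422241), 13.914451599121094)
```

View pics/w6.png

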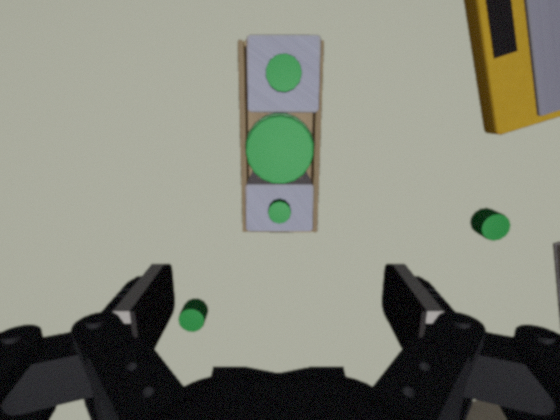

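Measured centres along the case are 58.8, 0 and −52 mm, against 59, 0 and −52 for a flush row. All three are square, upright and at the right heights, so I'm handing in.

```bash
python3 -c "
from bench import r
print(r.hand_in())"
```

```text
the job is handed in; nothing more can be done
None
```

The job is handed in: the square tin, jar and flat tin stand upright in one row in the case, pressed together against the +y end wall, with positions matching a flush row to within about 0.3 mm; no verdict came back.

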